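# Rack the parts bin and clip it in

### The arm

A 6-joint arm with a two-finger parallel gripper is mounted at the origin on the work surface. World frame = base frame: x ahead of the robot, y to its left, z up, the work surface at z = 0. Lengths are in m, angles in rad, forces in N, time in s.
With the tool pointing down it reaches from about 0.225 to 0.875 m from the base axis. Payload 3.4 kg.
Tool frame: the origin (TCP) lies at the very end of the fingers, on their centre line; the grasp point (between the pads) lies 19 mm behind it; z points along the fingers, y is the line along which they close (so a half turn about z gives the same grasp; the last joint's range is limited). The gripper opens to 85 mm and grips with 20 to 120 N. Pads are 22 mm wide; open, the fingers measure 114 mm over their backs; the gripper's body (76 mm by 85 mm) begins 54 mm behind the grasp point. The pads swing forward as they close: fully open they stand 13 mm farther back than shut.
Start: joints at [1.156, 0.276, 1.505, -0, 1.361, -0.121], TCP at [0.167, 0.55, 0.231] pointing down, gripper open.
Joint ranges: [-2.89, 2.89], [-0.75, 2.08], [0.22, 2.7], [-1.18, 4.32], [0.11, 2.71], [-2.7, 2.7]. Speed limits (rad/s): [2.57, 2.57, 3.14, 3.14, 3.14, 3.14].

### API

Orientations are given as a rotation vector (axis times angle).
In Python, from cell import ctrl gives the robot as it stands. The module is installed in compiled form; this text tells all that it offers.
- The arm moves only by the tool drive_tool, never from a script. Its argument "motion" is a list of rows, each a list of 5 numbers: the finger opening in m, from 0 to 0.0854, then the shift along the tool's x, y, z in m, then the turn about the tool's z in rad. In form: [[gripper, dx, dy, dz, spin], ...]. A call has 1 to 8 rows; each row shifts and turns the commanded pose from where the row before left it, along the tool's axes as they then stand; what a row does not reach is not made up. A row lasts 1/10 s, in which the tool goes at most 50 mm and 8.59 degrees, less where a joint would pass 70% of its speed; a pose out of reach is approached as far as the arm can. A call is refused whole if a number of a shift passes 0.05 or a number of a turn 0.15, either way. A call with a gripper value outside its range is refused whole. The fingers move at their own pace and stop on an object; "newtons" is the grip in N (left out, the last holds). Time passes only in rows, so rows that do not move let the fingers close. It gives the time, the measured TCP pose, the force, the opening and the grip force at its end, in the units of the state.
- ctrl.sense(): the state, without advancing time (a new reading comes with each control period).
- ctrl.camera(name): name is "scene" or "top"; returns (picture, depth): 420x560x3 uint8, red, green, blue; 420x560 float32, m along the optical axis (not along the pixel's ray), 0 where there is no reading.
- ctrl.calibration(name): a dict with "fovy" (degrees; the focal length in pixels is half the picture's height over the tangent of half this angle, whatever the lens; pixels are square), "cx", "cy" (the principal point, pixels), "world_to_cam" (4x4, takes a point from world to camera coordinates). Camera axes: x right, y down, z forward; pixel columns grow to the right and rows downward; lengths in m; the calibration is good to about 2 mm. A picture is of the moment at which its call begins. calibration takes no time and is no camera call.
- ctrl.close_job(): hands the job in; it is judged then, once.
The state is a dict: "time_s": time; "joints": joint angles; "joint_velocities": joint speeds; "joint_efforts": joint torques, N m; "tcp_pos": TCP position; "tcp_rot": TCP orientation; "force": force on the tool from outside, world axes, zero at the start; "ft_torque": the same for the moment, N m; "gripper_width": opening from 0.0 (shut) to 1.0 (fully open); "grip_force": force on a finger pad.
Only numpy, scipy, OpenCV 4.12 (cv2) and the standard library are available. Lean on these libraries where they do the work, as an engineer would, in place of code of your own. Each camera call takes 0.05 s, during which the arm holds its last target. There are 200 camera calls.

### The job

Set the red parts bin down on the low end of the sloped rack, tall back wall facing uphill, and let go of it. Then slide it up the ramp, without lifting it off the ramp, until its back rests against the stop at the top; only then snap the yellow sprung clip over its back wall so it stays shut, and leave the bottle, spray can, cup and wrench alone.

Things in the scene. Friction and masses are not known exactly. Their poses are not given: they have to be found in the camera images.
- bin: Loose red open parts bin, 0.28-0.56 kg: 110 long (x), 58 wide (y), walls 4 thick. Origin: centre of underside, near the centre of mass. x points to its tall back wall, y across, z up. Back wall 52 tall; side walls 52 tall from x = -17 to the back, 30 tall further forward; front wall (x = -55, paper label) 30 tall. Grip it across its width at about x = +15.
- deck: Ramp of the fixed rack: aluminium plate 270 long, 9 degree slope. Origin: on its surface at the foot of the stop's face, mid-width. x up the slope, y across, z square to the plate, which runs to x = -270 (low end 16 above the bench). Blue curbs: inner faces y = +-34, 8 thick, 10 tall. Blue stop board: x 0 to 8, 52 tall. Bin is home with its origin at x = -55. Friction holds the bin anywhere.
- clip (a joint): Angle of the yellow sprung clip on the stop. 0: shut, arm parallel to the deck, pad on the bin's back wall, lip inside the bin. Grows as it opens; starts near its open end, 1.9 (leaning uphill). Over-centre: above about 0.95 rad the spring drives it open, below that shut (to -0.2 if no bin is there). Needs about 3 N at the tip; drawn down the slope past the middle it snaps shut.
- clip_hinge (a point): Hinge axis of the clip, on top of the stop board, fixed to the rack at deck x = +12, y = 0, z = 62 mm; the axis runs along the deck's y.
- clip_tip (a point): Centre of the crossbar at the clip's free end: a yellow bar 10 thick, 44 long across the rack, 58 mm from the hinge axis. The arm between is 26 wide, 4 thick. Open, it stands above the stop.
- oil: Bystander: white plastic oil bottle, 64 across, 170 tall, origin at the centre of its base. Leave alone.
- spray: Bystander: red spray can, 54 across, 160 tall, origin at the centre of its base. Leave alone.
- cup: Bystander: aluminium cup, 72 across, 60 tall, origin at the centre of its base. Leave alone.
- wrench: Bystander: steel wrench 170 long lying along its x axis, origin under its middle. Leave alone.

How it is judged:
By the outcome, as a careful person would: the job done as asked, in the order asked, and still so for the second after the job is handed in, with the robot touching nothing.
It also fails if it takes over 61 s, if anything falls off the work surface, if the arm or the gripper's body presses on something with over 40 N, if the wrist force passes 120 N, or if a joint passes its speed limit or range.

## Working session

There is one attempt and no reset: what is moved stays moved. The work goes in short steps, Python scripts to look and compute and a tool call to move; the robot and the scene stay as the last step left them, time stands still between calls to the robot, and variables do not carry over. Pictures are saved under pics/ and viewed, at most 10 in all, crops included, and the job is handed in when it is done.

Besides the shell and the picture viewer there is one more tool, called by a JSON object that holds its "op" and its "data". drive_tool: Moves the arm, as the interface text tells. Its arguments: {"type":"object","properties":{"motion":{"type":"array","items":{"type":"array","items":{"type":"number"}}},"newtons":{"type":"number"}},"required":["motion"]}

```bash
mkdir -p pics; cat > h.py <<'E'
import numpy as np,cv2
from cell import ctrl
def cam(n):
    im,d=ctrl.camera(n); c=ctrl.calibration(n)
    f=im.shape[0]/2/np.tan(np.radians(c["fovy"])/2)
    return im,d,c,f
def cloud(d,c,f):
    v,u=np.mgrid[:d.shape[0],:d.shape[1]]
    P=np.stack([(u-c["cx"])*d/f,(v-c["cy"])*d/f,d],-1)
    T=np.linalg.inv(np.array(c["world_to_cam"]))
    W=P@T[:3,:3].T+T[:3,3]; W[d<=0]=np.nan
    return W
def save(im,n): cv2.imwrite(f"pics/{n}.png",im[:,:,::-1])
E
python3 - <<'E'
from h import *
np.set_printoptions(precision=4,suppress=True)
for n in("scene","top"):
    im,d,c,f=cam(n); save(im,n+"0"); np.savez(n+"0",im=im,d=d); print(n,c,f,(d>0).mean())
print(ctrl.sense())
E
```

```text
scene {'fovy': 57.995800606472976, 'cx': 278.6043312371339, 'cy': 205.93245177554607, 'world_to_cam': array([[-0.7498,  0.6617,  0.0006,  0.5375],
       [ 0.4389,  0.4981, -0.7478, -0.1625],
       [-0.4951, -0.5605, -0.6639,  1.2202],
       [ 0.    ,  0.    ,  0.    ,  1.    ]])} 378.8827731924249 0.9961989795918368
top {'fovy': 52.833477655307945, 'cx': 276.9317194633304, 'cy': 211.1057846722821, 'world_to_cam': array([[ 0.0158, -0.9998,  0.012 , -0.0859],
       [-0.9936, -0.0171, -0.1121,  0.6323],
       [ 0.1122, -0.0102, -0.9936,  0.9235],
       [ 0.    ,  0.    ,  0.    ,  1.    ]])} 422.7321162398617 0.9958801020408163
{'time_s': 0.1, 'joints': array([ 1.156 ,  0.2765,  1.506 , -0.    ,  1.3607, -0.121 ]), 'joint_velocities': array([ 0.0001, -0.001 , -0.0031,  0.0001,  0.0009, -0.0008]), 'joint_efforts': array([  0.002 , -41.77  , -24.6405,  -0.0003,   0.0059,   0.    ]), 'tcp_pos': array([0.1663, 0.5499, 0.2305]), 'tcp_rot': array([-0.4598, -3.1073,  0.0025]), 'force': array([ 0.7044,  0.3358, -0.5013]), 'ft_torque': array([ 0.0133, -0.0072, -0.0378]), 'grip_force': 0.0, 'gripper_width': 1.0018712554175424}
```

View pics/scene0.png

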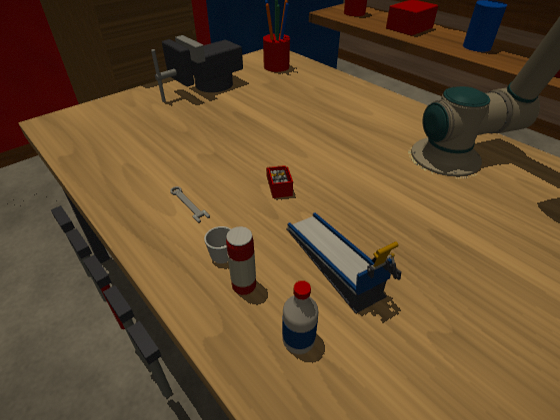

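View pics/top0.png

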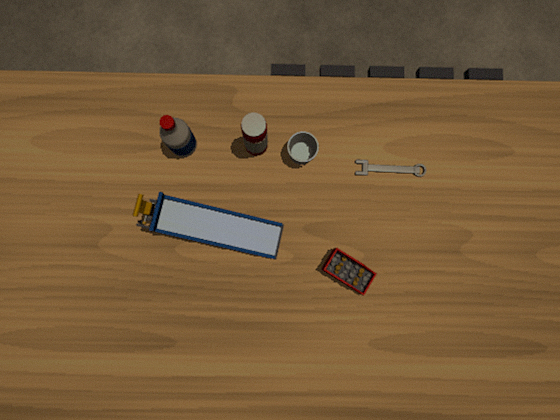

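The scene view shows the bin at about (280,181), with the rack running from (305,220) up to its stop at (370,275) and the clip at (385,255). In the top view the bin is at (349,271), the rack runs from its low end at (280,240) to its stop at (157,212), and the bystanders are farther away, at rows 115–170.

```bash
cat > m.py <<'E'
from h import *
np.set_printoptions(precision=4,suppress=True)
def masks(im):
    h=cv2.cvtColor(im,cv2.COLOR_RGB2HSV)
    H,S,V=[h[...,i].astype(int) for i in range(3)]
    return dict(red=((H<6)|(H>172))&(S>150)&(V>50),blue=(H>100)&(H<125)&(S>120)&(V>35),yel=(H>17)&(H<28)&(S>200)&(V>110))
def roi(m,r):
    o=np.zeros_like(m);o[r[1]:r[3],r[0]:r[2]]=m[r[1]:r[3],r[0]:r[2]];return o
E
python3 - <<'E'
from m import *
R=dict(top=dict(bin=(310,240,390,300),rack=(120,180,295,270)),scene=dict(bin=(258,158,300,205),rack=(280,205,410,310)))
for n in("top","scene"):
    z=np.load(n+"0.npz");im,d=z["im"],z["d"];c=ctrl.calibration(n);f=210/np.tan(np.radians(c["fovy"])/2)
    W=cloud(d,c,f);M=masks(im)
    # bench check
    print(n,"bench z",np.nanmedian(W[300:400,300:500,2]) if n=="top" else np.nanmedian(W[120:150,200:260,2]))
    r=roi(M["red"],R[n]["bin"]);P=W[r]
    print(" red n",len(P),"z pct",np.nanpercentile(P[:,2],[2,25,50,75,98]))
    for lo,hi in((.024,.036),(.044,.060)):
        q=P[(P[:,2]>lo)&(P[:,2]<hi)]
        if len(q)>4:
            b=cv2.minAreaRect(q[:,:2].astype(np.float32)*1000);print("  z",lo,hi,len(q),q.mean(0),b,cv2.boxPoints(b).round(1).tolist())
    x0,y0,x1,y1=R[n]["rack"]
    h=cv2.cvtColor(im,cv2.COLOR_RGB2HSV)
    g=roi((h[...,1]<60)&(h[...,2]>110),R[n]["rack"])
    k,l,s,_=cv2.connectedComponentsWithStats(g.astype(np.uint8));i=1+s[1:,4].argmax()
    g=cv2.erode((l==i).astype(np.uint8),np.ones((5,5)))>0
    P=W[g];A=np.c_[P[:,:2],np.ones(len(P))];co=np.linalg.lstsq(A,P[:,2],rcond=None)[0]
    nn=np.r_[-co[:2],1];nn/=np.linalg.norm(nn)
    print(" deck",len(P),"slope deg",np.degrees(np.arccos(nn[2])),"plane",co,"res",np.std(P[:,2]-A@co),"up dir deg",np.degrees(np.arctan2(co[1],co[0])))
    b=cv2.minAreaRect(W[l==i][:,:2].astype(np.float32)*1000);print("  rect",b,cv2.boxPoints(b).round(1).tolist())
    Q=W[roi(M["blue"],R[n]["rack"])];b=cv2.minAreaRect(Q[:,:2].astype(np.float32)*1000);print("  blue",len(Q),b,cv2.boxPoints(b).round(1).tolist(),"zmax",np.nanpercentile(Q[:,2],[50,98]))
    # wall tops highest
    q=Q[Q[:,2]>.10];print("  stop top",len(q),q.mean(0) if len(q) else "", q.min(0) if len(q) else "",q.max(0) if len(q) else "")
    Y=roi(M["yel"],R[n]["rack"]);q=W[Y];q=q[q[:,2]>.09];print("  yel",len(q),q.mean(0),q.min(0),q.max(0)); t=q[q[:,2]>np.percentile(q[:,2],85)];print("  yel top",t.mean(0))
E
```

```text
top bench z -0.0007043539830734469
 red n 280 z pct [0.0017 0.0294 0.0487 0.0513 0.054 ]
  z 0.024 0.036 62 [ 0.4741 -0.2821  0.0301] ((477.171875, -278.2545166015625), (19.592910766601562, 56.907310485839844), 59.99062728881836) [[447.6000061035156, -272.5], [496.8999938964844, -301.0], [506.70001220703125, -284.0], [457.3999938964844, -255.5]]
  z 0.044 0.06 160 [ 0.514  -0.2168  0.0509] ((507.6835632324219, -227.4576416015625), (81.47210693359375, 57.568267822265625), 58.93087387084961) [[462.0, -247.5], [511.29998779296875, -277.20001220703125], [553.4000244140625, -207.39999389648438], [504.1000061035156, -177.6999969482422]]
 ** On entry to DLASCL parameter number  4 had an illegal value
 ** On entry to DLASCL parameter number  4 had an illegal valueTraceback (most recent call last):
  File "<stdin>", line 19, in <module>
    x, resids, rank, s = _umath_linalg.lstsq(a, b, rcond,
                         ~~~~~~~~~~~~~~~~~~~^^^^^^^^^^^^^
                                             signature=signature)
                                             ^^^^^^^^^^^^^^^^^^^^
    raise LinAlgError("SVD did not converge in Linear Least Squares")
numpy.linalg.LinAlgError: SVD did not converge in Linear Least Squares
```

```bash
cat > an.py <<'E'
from m import *
R=dict(top=dict(bin=(310,240,390,300),rack=(120,180,295,270)),scene=dict(bin=(258,158,300,205),rack=(280,205,410,310)))
def fin(P): return P[np.isfinite(P).all(1)]
def box(q): b=cv2.minAreaRect(q[:,:2].astype(np.float32)*1000); return np.round(b[0],1),np.round(b[1],1),round(b[2],1),cv2.boxPoints(b).round(0).tolist()
for n in("top","scene"):
    z=np.load(n+"0.npz");im,d=z["im"],z["d"];c=ctrl.calibration(n);f=210/np.tan(np.radians(c["fovy"])/2)
    W=cloud(d,c,f);M=masks(im)
    P=fin(W[roi(M["red"],R[n]["bin"])]);q=P[(P[:,2]>.044)&(P[:,2]<.06)]
    print(n,"bin hi",len(q),q.mean(0),box(q))
    h=cv2.cvtColor(im,cv2.COLOR_RGB2HSV)
    g=roi((h[...,1]<60)&(h[...,2]>110),R[n]["rack"])
    k,l,s,_=cv2.connectedComponentsWithStats(g.astype(np.uint8));i=1+s[1:,4].argmax()
    P=fin(W[cv2.erode((l==i).astype(np.uint8),np.ones((5,5)))>0]);A=np.c_[P[:,:2],np.ones(len(P))];co=np.linalg.lstsq(A,P[:,2],rcond=None)[0]
    print(" deck",len(P),"slope",np.degrees(np.arctan(np.hypot(*co[:2]))),co,"res",np.std(P[:,2]-A@co),"updir",np.degrees(np.arctan2(co[1],co[0])))
    Q=fin(W[l==i]);Q=Q[abs(Q[:,2]-np.c_[Q[:,:2],np.ones(len(Q))]@co)<.005];print("  rect",len(Q),box(Q))
    Q=fin(W[roi(M["blue"],R[n]["rack"])]);hgt=Q[:,2]-np.c_[Q[:,:2],np.ones(len(Q))]@co
    for lo,hi in((.006,.015),(.045,.058)):
        q=Q[(hgt>lo)&(hgt<hi)];print("  blue",lo,len(q),box(q) if len(q)>3 else "", q[:,2].mean())
    q=fin(W[roi(M["yel"],R[n]["rack"])]);q=q[q[:,2]>.09];print("  yel",len(q),q.mean(0),q.min(0),q.max(0)); t=q[q[:,2]>q[:,2].max()-.012];print("  yel top",len(t),t.mean(0),t.min(0),t.max(0))
E
python3 an.py
```

```text
top bin hi 160 [ 0.514  -0.2168  0.0509] (array([ 507.7, -227.5]), array([81.5, 57.6]), 58.9, [[462.0, -247.0], [511.0, -277.0], [553.0, -207.0], [504.0, -178.0]])
 deck 2844 slope 9.002335050136944 [0.0307 0.1554 0.0093] res 0.001681684481126671 updir 78.84193263937436
  rect 3512 (array([594.5,  53.4]), array([266.4,  66.7]), 78.1, [[534.0, -70.0], [600.0, -84.0], [655.0, 177.0], [589.0, 191.0]])
  blue 0.006 725 (array([594.3,  51.8]), array([266.1,  83.2]), 78.1, [[526.0, -70.0], [608.0, -87.0], [662.0, 173.0], [581.0, 191.0]]) 0.04615852994801355
  blue 0.045 145 (array([621.5, 179.4]), array([ 7.5, 81.4]), 78.2, [[581.0, 184.0], [661.0, 167.0], [662.0, 175.0], [582.0, 191.0]]) 0.10832742762976225
  yel 125 [0.6232 0.1895 0.1684] [0.5936 0.1772 0.136 ] [0.6456 0.1995 0.1861]
  yel top 69 [0.6254 0.194  0.1817] [0.6049 0.1881 0.1778] [0.6456 0.1995 0.1861]
scene bin hi 87 [ 0.5218 -0.2138  0.0488] (array([ 512.2, -226.8]), array([75.6, 57.2]), 59.2, [[468.0, -245.0], [517.0, -274.0], [556.0, -209.0], [507.0, -180.0]])
 deck 1165 slope 8.965157662037548 [0.0383 0.153  0.0049] res 0.0010208242963059197 updir 75.95758287968494
  rect 1684 (array([591.1,  42.1]), array([243.8,  63.7]), 77.8, [[534.0, -70.0], [597.0, -84.0], [648.0, 155.0], [586.0, 168.0]])
  blue 0.006 450 (array([598.5,  54.1]), array([270.4,  83. ]), 78.3, [[531.0, -70.0], [612.0, -87.0], [667.0, 178.0], [585.0, 195.0]]) 0.04571053880899536
  blue 0.045 40 (array([624.1, 177.8]), array([ 5.9, 79.8]), 78.5, [[584.0, 183.0], [663.0, 167.0], [664.0, 173.0], [586.0, 189.0]]) 0.10805931193323201
  yel 78 [0.6256 0.1915 0.1753] [0.5949 0.1742 0.1373] [0.647  0.1997 0.1831]
  yel top 65 [0.6264 0.1933 0.1808] [0.6031 0.1867 0.1778] [0.647  0.1997 0.1831]
```

{"op": "drive_tool", "data": {"motion": [[0.085, 0, 0, 0, 0.14], [0.085, 0, 0, 0, 0.14], [0.085, 0, 0, 0, 0.14], [0.085, 0, 0, 0, 0.14], [0.085, 0, 0, 0, 0.14], [0.085, 0, 0, 0, 0.14], [0.085, 0, 0, 0, 0.14], [0.085, 0, 0, 0, 0.14]]}}

```text
time_s: 0.9
tcp_pos: [0.1664, 0.5501, 0.2308]
tcp_rot: [2.047, 2.383, -0.002]
force: [0.1, 0.6, 0.3]
gripper_width: 0.998
grip_force: 0.0
```

{"op": "drive_tool", "data": {"motion": [[0.085, 0, 0, 0, 0.14], [0.085, 0, 0, 0, 0.14], [0.085, 0, 0, 0, 0.14], [0.085, 0, 0, 0, 0.14], [0.085, 0, 0, 0, 0.14], [0.085, -0.024, 0.035, 0, 0], [0.085, -0.024, 0.035, 0, 0], [0.085, -0.024, 0.035, 0, 0]]}}

```text
time_s: 1.7
tcp_pos: [0.2193, 0.433, 0.2307]
tcp_rot: [2.734, 1.546, -0.001]
force: [0.2, -0.2, 0.1]
gripper_width: 0.994
grip_force: 0.0
```

{"op": "drive_tool", "data": {"motion": [[0.085, -0.024, 0.035, 0, 0], [0.085, -0.024, 0.035, 0, 0], [0.085, -0.024, 0.035, 0, 0], [0.085, -0.024, 0.035, 0, 0], [0.085, -0.024, 0.035, 0, 0], [0.085, -0.024, 0.035, 0, 0], [0.085, -0.024, 0.035, 0, 0], [0.085, -0.024, 0.035, 0, 0]]}}

```text
time_s: 2.5
tcp_pos: [0.3598, 0.1238, 0.2312]
tcp_rot: [-2.736, -1.544, -0.0]
force: [0.1, 0.5, 0.0]
gripper_width: 0.997
grip_force: 0.0
```

{"op": "drive_tool", "data": {"motion": [[0.085, -0.024, 0.035, 0, 0], [0.085, -0.024, 0.035, 0, 0], [0.085, -0.024, 0.035, 0, 0], [0.085, -0.024, 0.035, 0, 0], [0.085, -0.024, 0.035, 0, 0], [0.085, -0.024, 0.035, 0, 0], [0.085, -0.024, 0.035, 0, 0], [0.085, 0, 0, 0, 0]]}}

```text
time_s: 3.3
tcp_pos: [0.4849, -0.1499, 0.2306]
tcp_rot: [2.737, 1.537, -0.0]
force: [-0.4, 0.8, 0.7]
gripper_width: 0.996
grip_force: 0.0
```

{"op": "drive_tool", "data": {"motion": [[0.085, -0.026, 0.03, 0.04, 0], [0.085, -0.026, 0.031, 0.04, 0], [0.085, 0, 0, 0.04, 0], [0.085, 0, 0, 0.03, 0], [0.085, 0, 0, 0, 0]]}}

```text
time_s: 3.8
tcp_pos: [0.5013, -0.2097, 0.0863]
tcp_rot: [-2.727, -1.539, 0.009]
force: [-0.0, 0.2, 0.3]
gripper_width: 0.998
grip_force: 0.0
```

```bash
cat >> h.py <<'E'
def rel(x,y,z=None,head=None):
    s=ctrl.sense();p=s["tcp_pos"];r=s["tcp_rot"];a=2*np.arctan2(r[1],r[0])
    X=np.r_[np.cos(a),np.sin(a)];Y=np.r_[np.sin(a),-np.cos(a)];d=np.r_[x,y]-p[:2]
    print("tcp",p.round(4),"head",np.degrees(a)%180,"dx %.4f dy %.4f"%(d@X,d@Y),"" if z is None else "dz %.4f"%(p[2]-z),"" if head is None else "spin %.4f"%((a-np.radians(head)+np.pi/2)%np.pi-np.pi/2))
E
python3 - <<'E'
from h import *
rel(.51,-.226,.018,59)
im,d,c,f=cam("scene")
save(cv2.resize(im[110:230,200:360],None,fx=5,fy=5)[:600,:800],"s1")
im,d,c,f=cam("top")
save(cv2.resize(im[210:330,290:450],None,fx=5,fy=5),"t1")
E
```

```text
tcp [ 0.5013 -0.2097  0.0863] head 58.8724881621867 dx -0.0094 dy 0.0159 dz 0.0683 spin -0.0022
```

View pics/s1.png

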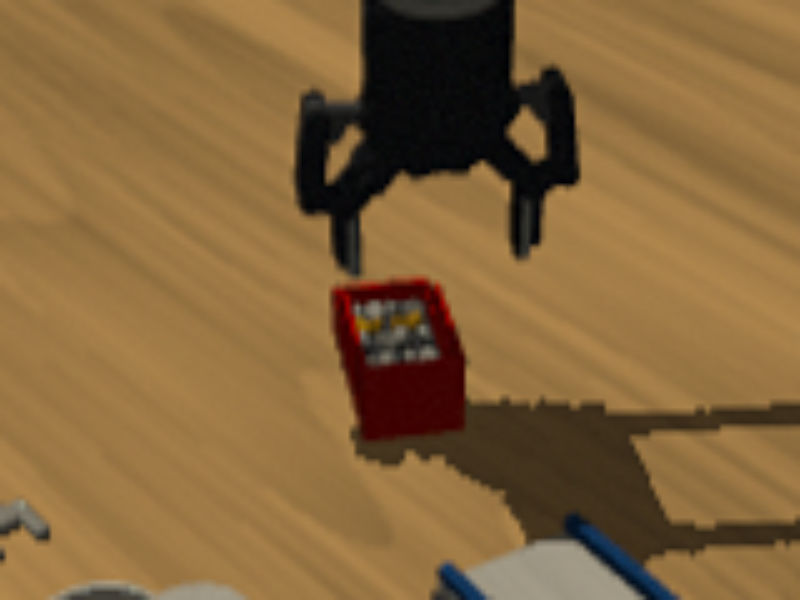

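The gripper hangs above the bin. Its fingertips are at about (270,165) and (304,162) in full-frame pixels, with the bin below and offset to the left at (280,181). I'll check these tips against the robot's own pose.

```bash
python3 - <<'E'
from h import *
c=ctrl.calibration("scene");f=378.883;T=np.array(c["world_to_cam"])
a=np.radians(58.87);Y=np.r_[np.sin(a),-np.cos(a),0];p=np.r_[.5013,-.2097,.0863]
for z in(0,.013):
  for s in(-1,0,1):
    q=T[:3,:3]@(p+s*.0427*Y+[0,0,z])+T[:3,3];print(z,s,q[0]/q[2]*f+c["cx"],q[1]/q[2]*f+c["cy"])
# pixel per mm
for e in np.eye(3):
    q2=T[:3,:3]@(p+e*.001)+T[:3,3];print(e,f*(q2[:2]/q2[2]-q[:2]/q[2]))
E
```

```text
0 -1 302.3014301213901 163.40801280046838
0 0 287.0115096238702 165.02517465924495
0 1 271.5510440532847 166.66037447887348
0.013 -1 302.5030282499341 159.4728346068892
0.013 0 287.085310961683 161.08162337725838
0.013 1 271.4941649364559 162.7085088735754
[1. 0. 0.] [15.24601936  2.45823021]
[0. 1. 0.] [15.76491843  2.47737353]
[0. 0. 1.] [15.52297787  2.01565854]
```

{"op": "drive_tool", "data": {"motion": [[0.085, -0.009, 0.017, 0, 0], [0.085, 0, 0, 0.035, 0], [0.085, 0, 0, 0.033, 0], [0.085, 0, 0, 0, 0], [0.05, 0, 0, 0, 0], [0.05, 0, 0, 0, 0], [0.05, 0, 0, 0, 0], [0.05, 0, 0, 0, 0]], "newtons": 30}}

```text
time_s: 4.7
tcp_pos: [0.5154, -0.2284, 0.0252]
tcp_rot: [2.735, 1.544, 0.002]
force: [-1.9, 0.6, 4.8]
gripper_width: 0.677
grip_force: 32.8
```

{"op": "drive_tool", "data": {"motion": [[0.05, 0, 0, -0.01, 0], [0.05, 0, 0, -0.03, 0], [0.05, 0, 0, -0.04, 0], [0.05, 0, 0, 0, 0], [0.05, 0, 0, 0, 0]], "newtons": 40}}

```text
time_s: 5.2
tcp_pos: [0.5158, -0.2291, 0.1043]
tcp_rot: [2.733, 1.543, 0.003]
force: [-0.6, 1.1, -5.5]
gripper_width: 0.668
grip_force: 45.4
```

```bash
python3 - <<'E'
from m import *
s=ctrl.sense();print(s["force"],s["gripper_width"],s["joints"])
# deck frame: origin foot; use avg of the views
u=np.r_[np.cos(np.radians(78.1)),np.sin(np.radians(78.1))];O=np.r_[.6235,.1845]
print("low",O-u*.2667)
for x in(-.207+.015,-.207+.015-.02): rel(*(O+u*x*np.cos(np.radians(9))),.1,78.1)
for n,r in(("scene",(230,130,320,215)),("top",(310,220,400,310))):
    im,d,c,f=cam(n);W=cloud(d,c,f);P=W[roi(masks(im)["red"],r)];P=P[np.isfinite(P).all(1)]
    P=P[P[:,2]>.04]
    z=np.percentile(P[:,2],95);print(n,len(P),np.percentile(P[:,2],[5,50,95]));
    b=cv2.minAreaRect(P[:,:2].astype(np.float32)*1000);print(b)
    save(cv2.resize(im[110:230,200:360] if n=="scene" else im[210:330,290:450],None,fx=5,fy=5),n+"2")
E
```

```text
[-0.6274  1.1307 -5.5233] 0.6679128829133463 [-0.5413  0.3575  1.722   0.0001  1.0582  0.0016]
low [ 0.5685 -0.0765]
tcp [ 0.5158 -0.2291  0.1043] head 58.89174721073012 dx 0.2306 dy -0.0591 dz 0.0043 spin -0.3352
tcp [ 0.5158 -0.2291  0.1043] head 58.89174721073012 dx 0.2120 dy -0.0526 dz 0.0043 spin -0.3352
scene 458 [0.0816 0.1045 0.129 ]
((507.1280212402344, -245.75942993164062), (113.24240112304688, 57.969993591308594), 58.64116668701172)
top 99 [0.0919 0.1268 0.1313]
((491.999755859375, -223.9745330810547), (118.9792709350586, 56.91329574584961), 32.95863342285156)
```

View pics/scene2.png

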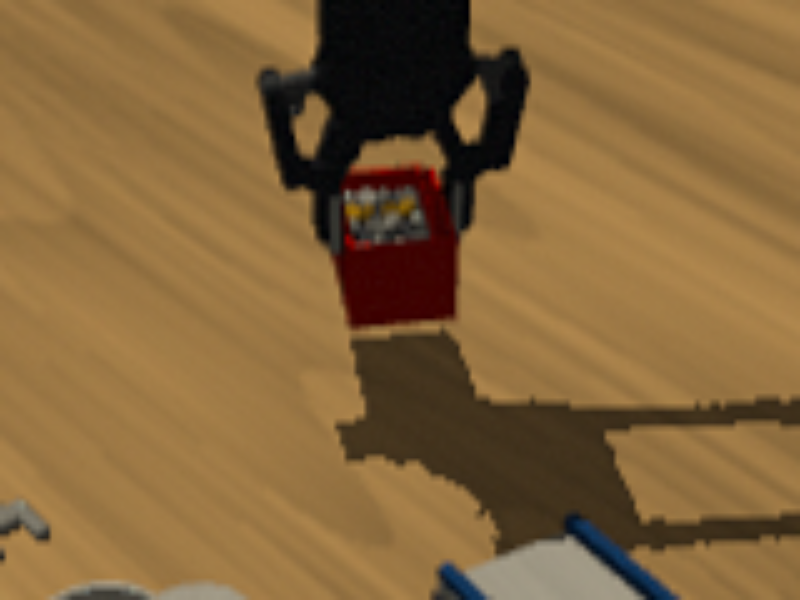

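{"op": "drive_tool", "data": {"motion": [[0.05, 0.039, -0.01, 0, 0], [0.05, 0.039, -0.01, 0, 0], [0.05, 0.039, -0.01, 0, 0], [0.05, 0.039, -0.01, 0, 0], [0.05, 0.039, -0.01, 0, 0], [0.05, 0.039, -0.009, 0, 0], [0.05, 0, 0, 0, -0.11], [0.05, 0, 0, 0, -0.11]]}}

```text
time_s: 6.1
tcp_pos: [0.5842, 0.004, 0.1005]
tcp_rot: [-2.541, -1.843, 0.005]
force: [-0.5, -0.8, -5.3]
gripper_width: 0.669
grip_force: 44.4
```

{"op": "drive_tool", "data": {"motion": [[0.05, 0, 0, 0, -0.115], [0.05, 0, 0, 0, 0], [0.05, 0, 0, 0, 0]]}}

```text
time_s: 6.4
tcp_pos: [0.5845, 0.0023, 0.1013]
tcp_rot: [-2.441, -1.975, 0.003]
force: [-0.3, 0.4, -5.1]
gripper_width: 0.676
grip_force: 44.4
```

```bash
python3 - <<'E'
from m import *
rel(.586,.002,.062,78.1)
for n,r in(("scene",(260,130,400,290)),("top",(230,170,310,270))):
    im,d,c,f=cam(n);W=cloud(d,c,f);P=W[roi(masks(im)["red"],r)];P=P[np.isfinite(P).all(1)];P=P[P[:,2]>.06]
    print(n,len(P),np.percentile(P[:,2],[5,50,95]),cv2.minAreaRect(P[:,:2].astype(np.float32)*1000))
    B=W[roi(masks(im)["blue"],(280,205,410,310) if n=="scene" else (120,180,295,270))];B=B[np.isfinite(B).all(1)];print(cv2.boxPoints(cv2.minAreaRect(B[:,:2].astype(np.float32)*1000)))
    save(cv2.resize(im[150:300,260:420] if n=="scene" else im[170:290,150:310],None,fx=4,fy=4),n+"3")
E
```

```text
tcp [0.5845 0.0023 0.1013] head 77.94391427152016 dx 0.0000 dy 0.0016 dz 0.0393 spin -0.0027
scene 948 [0.078  0.1053 0.1685] ((655.9300537109375, 61.33966064453125), (331.14715576171875, 104.68399047851562), 45.555702209472656)
[[529.2867 -69.605 ]
 [611.0734 -86.74  ]
 [666.8932 179.6926]
 [585.1066 196.8276]]
top 76 [0.0918 0.1041 0.1088] ((570.1214599609375, -57.31562805175781), (21.040069580078125, 56.98951721191406), 77.13624572753906)
[[526.1371 -70.3926]
 [607.2552 -87.4549]
 [662.3971 174.7014]
 [581.2789 191.7638]]
```

View pics/scene3.png

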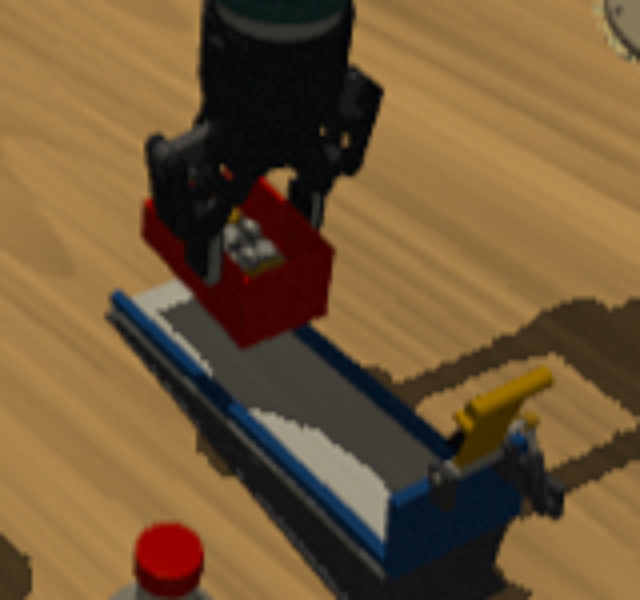

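The bin hangs level above the low half of the ramp, tall wall uphill and centred between the curbs. Its lower back corner is at about (321,237) in the full frame. The clip stands open at (388,250). Next I'll lower it.

{"op": "drive_tool", "data": {"motion": [[0.05, 0, 0.001, 0.02, 0], [0.05, 0, 0, 0.012, 0], [0.05, 0, 0, 0.005, 0], [0.05, 0, 0, 0, 0]], "newtons": 20}}

```text
time_s: 6.9
tcp_pos: [0.5854, 0.002, 0.0646]
tcp_rot: [-2.439, -1.977, 0.003]
force: [-0.7, 0.0, -3.8]
gripper_width: 0.673
grip_force: 44.3
```

{"op": "drive_tool", "data": {"motion": [[0.05, 0, 0, 0.004, 0], [0.05, 0, 0, 0, 0]]}}

```text
time_s: 7.1
tcp_pos: [0.5865, 0.002, 0.0617]
tcp_rot: [2.44, 1.979, 0.0]
force: [-0.2, -0.1, -5.6]
gripper_width: 0.668
grip_force: 44.4
```

{"op": "drive_tool", "data": {"motion": [[0.05, 0, 0, 0.004, 0], [0.05, 0, 0, 0, 0]]}}

```text
time_s: 7.3
tcp_pos: [0.5873, 0.0014, 0.0588]
tcp_rot: [2.438, 1.978, 0.002]
force: [-0.0, -2.5, 0.6]
gripper_width: 0.673
grip_force: 44.9
```

{"op": "drive_tool", "data": {"motion": [[0.05, 0, 0, 0.003, 0], [0.05, 0, 0, 0, 0]]}}

```text
time_s: 7.5
tcp_pos: [0.5873, 0.0, 0.0572]
tcp_rot: [2.436, 1.977, -0.0]
force: [-3.0, -5.9, 10.2]
gripper_width: 0.67
grip_force: 46.4
```

{"op": "drive_tool", "data": {"motion": [[0.05, 0, 0, 0.003, 0], [0.05, 0, 0, 0, 0]]}}

```text
time_s: 7.7
tcp_pos: [0.5871, -0.0014, 0.055]
tcp_rot: [2.433, 1.977, -0.003]
force: [-5.7, -11.0, 15.3]
gripper_width: 0.67
grip_force: 47.9
```

{"op": "drive_tool", "data": {"motion": [[0.061, 0, 0, 0, 0], [0.064, 0, 0, 0, 0], [0.07, 0, 0, 0, 0], [0.085, 0, 0, 0, 0], [0.085, 0, 0, 0, 0], [0.085, 0, 0, 0, 0]]}}

```text
time_s: 8.3
tcp_pos: [0.5863, 0.0022, 0.0514]
tcp_rot: [-2.44, -1.979, 0.0]
force: [-0.2, -0.3, 0.7]
gripper_width: 0.993
grip_force: 0.0
```

{"op": "drive_tool", "data": {"motion": [[0.085, 0, 0, -0.01, 0], [0.085, 0, 0, -0.03, 0], [0.085, 0, 0, -0.04, 0], [0.085, 0, 0, -0.03, 0], [0.085, -0.05, 0, 0, 0], [0, -0.05, 0, 0, 0], [0, -0.03, 0, 0, 0], [0, 0, 0, 0, 0]]}}

```text
time_s: 9.1
tcp_pos: [0.559, -0.129, 0.1626]
tcp_rot: [2.442, 1.972, -0.001]
force: [-0.3, 0.0, -0.1]
gripper_width: 0.512
grip_force: 0.0
```

```bash
cat > st.py <<'E'
from m import *
import sys
# per-view deck frame from blue curbs; bin and clip in deck frame
def look(tag=None,u0=(100,60)):
  for n,F in(("scene",(.5715,-.0785)),("top",(.567,-.0785))):
    u=np.r_[np.cos(np.radians(78.15)),np.sin(np.radians(78.15))];s,c9=np.sin(np.radians(9)),np.cos(np.radians(9))
    ex=np.r_[u*c9,s];ey=np.r_[-u[1],u[0],0];ez=np.cross(ex,ey);O=np.r_[F,.016]+.27*ex
    im,d,c,f=cam(n);W=(cloud(d,c,f)-O)@np.c_[ex,ey,ez]
    M=masks(im)
    P=W[M["red"]];P=P[np.isfinite(P).all(1)&(P[:,0]>-.3)&(P[:,0]<.03)&(abs(P[:,1])<.05)&(P[:,2]>-.02)&(P[:,2]<.09)]
    if len(P):
        print(n,"bin deck x %s y %s z %s"%tuple(np.percentile(P[:,i],[1,99]).round(4) for i in range(3)),len(P))
        q=P[P[:,2]>.042]
        if len(q)>5:
            b=cv2.minAreaRect(q[:,:2].astype(np.float32)*1000);print("   tall part",np.round(b[0],1),np.round(b[1],1),round(b[2],1), "x1,99",np.percentile(q[:,0],[1,99]).round(4))
    Q=W[M["yel"]];Q=Q[np.isfinite(Q).all(1)&(Q[:,0]>-.09)&(Q[:,0]<.06)&(abs(Q[:,1])<.04)&(Q[:,2]>.04)&(Q[:,2]<.14)]
    if len(Q):print("   clip x %s y %s z %s"%tuple(np.percentile(Q[:,i],[1,50,99]).round(4) for i in range(3)),len(Q))
    if tag and n=="scene": save(cv2.resize(im[150:300,260:420],None,fx=4,fy=4),n+tag)
    if tag and n=="top": save(cv2.resize(im[170:290,110:300],None,fx=4,fy=4),n+tag)
look(sys.argv[1])
E
python3 st.py 4
```

```text
scene bin deck x [-0.2588 -0.1496] y [-0.0296  0.0279] z [-0.0008  0.0514] 988
   tall part [-189.3   -0.5] [81.  58.5] 0.6 x1,99 [-0.2262 -0.1491]
   clip x [0.0099 0.0294 0.0324] y [-0.0184  0.0002  0.0327] z [0.0781 0.1191 0.1216] 90
top bin deck x [-0.225 -0.147] y [-0.0351  0.0259] z [0.0052 0.0535] 165
   tall part [-186.2   -2.7] [78.8 57.3] 0.4 x1,99 [-0.2239 -0.147 ]
   clip x [0.0111 0.0289 0.0354] y [-0.0214 -0.      0.0292] z [0.0799 0.1175 0.1229] 146
```

View pics/scene4.png

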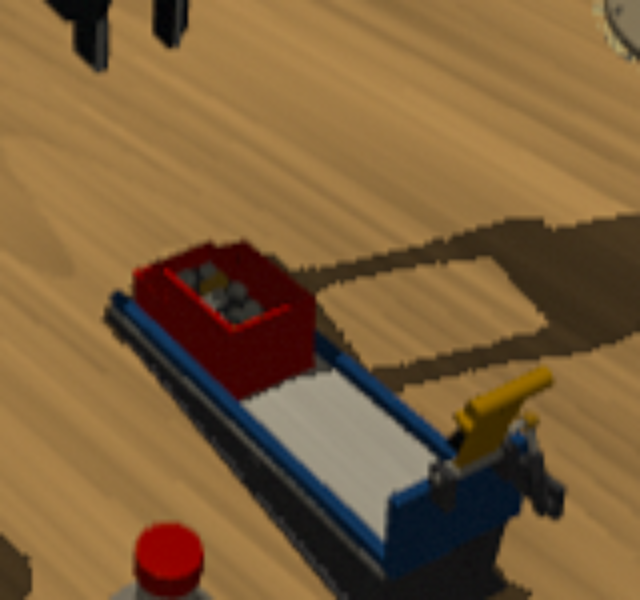

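The bin sits flat between the curbs near the low end, at deck x -259 to -149, with the gripper clear of it at the top left. The back corner is at about (321,249) in the full frame. Next I'll push it up by its front wall with shut fingers.

{"op": "drive_tool", "data": {"motion": [[0, 0, 0, 0.045, 0], [0, 0, 0, 0.045, 0], [0, 0, 0, 0.04, 0], [0, 0, 0, 0, 0], [0, 0, 0, 0, 0]]}}

```text
time_s: 9.7
tcp_pos: [0.5599, -0.1241, 0.0319]
tcp_rot: [-2.438, -1.98, 0.0]
force: [0.9, 0.0, 0.7]
gripper_width: -0.003
grip_force: 0.0
```

```bash
python3 - <<'E'
from m import *
print(ctrl.sense()["gripper_width"])
rel(.566,-.092,.032,78.15)
E
```

```text
-0.0027299172039931346
tcp [ 0.5599 -0.1241  0.0319] head 78.1571491965388 dx 0.0327 dy -0.0006 dz -0.0001 spin 0.0001
```

{"op": "drive_tool", "data": {"motion": [[0, 0.02, 0, 0, 0], [0, 0.013, 0, 0, 0], [0, 0.01, 0, -0.0016, 0], [0, 0.015, 0, -0.0024, 0], [0, 0.015, 0, -0.0024, 0], [0, 0.015, 0, -0.0024, 0]]}}

```text
time_s: 10.3
tcp_pos: [0.5787, -0.0399, 0.0422]
tcp_rot: [2.435, 1.978, -0.0]
force: [0.0, -4.9, 3.0]
gripper_width: 0.001
grip_force: 2.6
```

{"op": "drive_tool", "data": {"motion": [[0, 0.015, 0, -0.0024, 0], [0, 0.015, 0, -0.0024, 0], [0, 0.015, 0, -0.0024, 0], [0, 0.015, 0, -0.0024, 0], [0, 0.015, 0, -0.0024, 0]]}}

```text
time_s: 10.8
tcp_pos: [0.5938, 0.0336, 0.0541]
tcp_rot: [2.436, 1.978, -0.001]
force: [-0.9, -5.0, 1.6]
gripper_width: -0.0
grip_force: 2.6
```

```bash
python3 st.py 5
```

```text
scene bin deck x [-0.1375 -0.029 ] y [-0.0295  0.0272] z [0.0039 0.0514] 1163
   tall part [-52.9  -0.7] [ 58.1 119. ] 89.7 x1,99 [-0.1086  0.0025]
   clip x [0.0085 0.0293 0.0326] y [-0.0192 -0.0001  0.0321] z [0.0784 0.1191 0.1213] 98
   clip x [0.0166 0.0312 0.0346] y [-0.0214  0.      0.0287] z [0.079  0.1201 0.1235] 83
```

{"op": "drive_tool", "data": {"motion": [[0, 0.01, 0, -0.0016, 0], [0, 0.008, 0, -0.0013, 0], [0, 0.004, 0, -0.0006, 0], [0, 0, 0, 0, 0]]}}

```text
time_s: 11.3
tcp_pos: [0.5979, 0.0552, 0.0567]
tcp_rot: [2.438, 1.979, -0.001]
force: [-0.4, -2.9, 2.8]
gripper_width: 0.001
grip_force: 2.0
```

{"op": "drive_tool", "data": {"motion": [[0, 0.003, 0, -0.0005, 0], [0, 0, 0, 0, 0]]}}

```text
time_s: 11.5
tcp_pos: [0.5984, 0.0576, 0.057]
tcp_rot: [2.439, 1.978, -0.001]
force: [-1.7, -5.1, 3.5]
gripper_width: 0.002
grip_force: 2.7
```

{"op": "drive_tool", "data": {"motion": [[0, 0.003, 0, -0.0005, 0], [0, 0, 0, 0, 0]]}}

```text
time_s: 11.7
tcp_pos: [0.5988, 0.0599, 0.0574]
tcp_rot: [2.438, 1.978, -0.003]
force: [-1.1, -7.7, 3.3]
gripper_width: -0.001
grip_force: 3.5
```

{"op": "drive_tool", "data": {"motion": [[0, 0.003, 0, -0.0005, 0], [0, 0, 0, 0, 0]]}}

```text
time_s: 11.9
tcp_pos: [0.5989, 0.06, 0.0575]
tcp_rot: [2.434, 1.978, -0.01]
force: [-1.9, -13.9, 2.4]
gripper_width: 0.001
grip_force: 7.2
```

{"op": "drive_tool", "data": {"motion": [[0, 0.003, 0, -0.0005, 0], [0, 0, 0, 0, 0]]}}

```text
time_s: 12.1
tcp_pos: [0.5989, 0.0601, 0.0576]
tcp_rot: [2.43, 1.978, -0.017]
force: [-3.3, -20.6, 2.1]
gripper_width: -0.005
grip_force: 10.8
```

{"op": "drive_tool", "data": {"motion": [[0, -0.02, 0, 0, 0], [0, -0.02, 0, -0.02, 0], [0, 0, 0, -0.05, 0], [0, 0, 0, -0.05, 0], [0, 0, 0, -0.05, 0], [0, 0, 0, -0.03, 0], [0, 0, 0, 0, 0]]}}

```text
time_s: 12.8
tcp_pos: [0.5947, 0.0289, 0.2637]
tcp_rot: [2.435, 1.975, 0.015]
force: [0.3, -0.8, -0.4]
gripper_width: -0.002
grip_force: 0.0
```

```bash
python3 st.py 6; python3 -c "
from h import *
rel(.633,.225,.174,78.15)"
```

```text
scene bin deck x [-0.1107 -0.0042] y [-0.0298  0.0273] z [0.0052 0.0515] 829
   tall part [-38.1  -1.6] [57.5 87.5] 88.2 x1,99 [-0.0798  0.0039]
   clip x [0.008  0.0296 0.0327] y [-0.0186 -0.0006  0.0234] z [0.0922 0.1193 0.1213] 84
top bin deck x [-0.0493 -0.0493] y [0.0257 0.0257] z [0.05 0.05] 1
tcp [0.5919 0.0289 0.2583] head 78.07546694990964 dx 0.2003 dy -0.0003 dz 0.0843 spin -0.0013
```

View pics/scene6.png

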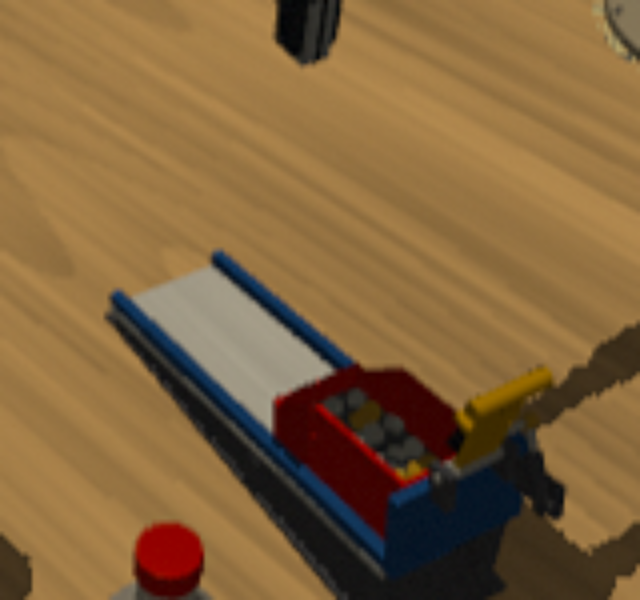

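The bin is against the stop board, front wall at deck x about -110, with its back corner at about (357,270) in the full frame. The clip is still open at (388,250). Next the shut fingers go behind the clip, on its uphill side.

{"op": "drive_tool", "data": {"motion": [[0, 0.04, 0, 0, 0], [0, 0.04, 0, 0, 0], [0, 0.04, 0, 0, 0], [0, 0.04, 0, 0, 0], [0, 0.044, 0, 0, 0], [0, 0, 0, 0, 0], [0, 0, 0, 0.04, 0], [0, 0, 0, 0, 0]]}}

```text
time_s: 13.7
tcp_pos: [0.6295, 0.227, 0.2105]
tcp_rot: [-2.434, -1.975, 0.021]
force: [-0.4, 0.1, -0.5]
gripper_width: 0.002
grip_force: 0.0
```

{"op": "drive_tool", "data": {"motion": [[0, 0, 0, 0.02, 0], [0, 0, 0, 0.024, 0], [0, 0, 0, 0, 0]]}}

```text
time_s: 14.0
tcp_pos: [0.6315, 0.2266, 0.1703]
tcp_rot: [-2.438, -1.975, 0.012]
force: [0.1, -0.2, 0.4]
gripper_width: -0.001
grip_force: 0.0
```

```bash
python3 st.py 7;  python3 -c "
from h import *
rel(.633,.225,.174,78.15)"
```

```text
scene bin deck x [-0.1109 -0.0038] y [-0.0295  0.0273] z [0.0049 0.0516] 839
   tall part [-37.8  -1.9] [57.2 86.8] 87.9 x1,99 [-0.079   0.0047]
   clip x [0.0082 0.0286 0.0327] y [-0.0184 -0.0089  0.031 ] z [0.0776 0.1183 0.121 ] 42
top bin deck x [-0.1087  0.    ] y [-0.0351  0.0266] z [0.     0.0534] 315
   tall part [-40.1  -2.2] [57.5 81.1] 89.9 x1,99 [-0.0792  0.    ]
   clip x [0.0112 0.0289 0.035 ] y [-0.021  -0.      0.0293] z [0.0808 0.1185 0.1223] 141
tcp [0.6339 0.2274 0.174 ] head 78.03614964555891 dx -0.0025 dy -0.0004 dz 0.0000 spin -0.0020
```

View pics/scene7.png

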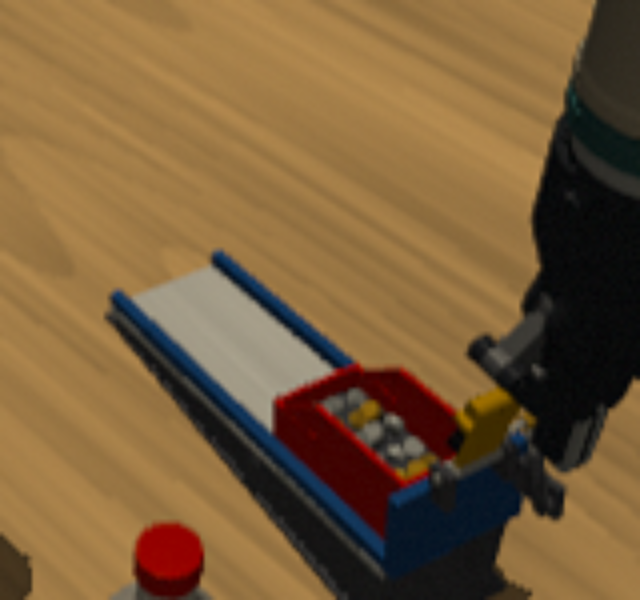

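The shut fingers stand just uphill of the clip's bar, tip at about (403,265) in the full frame; the bin stays home. Now I'll draw the bar downhill.

{"op": "drive_tool", "data": {"motion": [[0, -0.01, 0, 0.0016, 0], [0, -0.01, 0, 0.0016, 0], [0, -0.01, 0, 0.0016, 0], [0, -0.01, 0, 0.0016, 0]]}}

```text
time_s: 14.5
tcp_pos: [0.6263, 0.1885, 0.1688]
tcp_rot: [2.44, 1.978, 0.005]
force: [0.4, 2.1, 1.7]
gripper_width: -0.002
grip_force: 1.2
```

{"op": "drive_tool", "data": {"motion": [[0, -0.01, 0, 0.0016, 0], [0, -0.01, 0, 0.0026, 0], [0, -0.01, 0, 0.0026, 0]]}}

```text
time_s: 14.8
tcp_pos: [0.6188, 0.1582, 0.16]
tcp_rot: [-2.44, -1.978, 0.003]
force: [-0.7, -0.7, -0.1]
gripper_width: -0.001
grip_force: 0.1
```

{"op": "drive_tool", "data": {"motion": [[0, -0.008, 0, 0.003, 0], [0, 0, 0, 0, 0]]}}

```text
time_s: 15.0
tcp_pos: [0.617, 0.1498, 0.1569]
tcp_rot: [-2.441, -1.977, 0.004]
force: [-0.4, -0.5, -0.4]
gripper_width: 0.003
grip_force: 0.0
```

```bash
python3 st.py 8
```

```text
scene bin deck x [-0.1109 -0.0046] y [-0.0297  0.0272] z [0.0046 0.0519] 640
   tall part [-41.7  -1. ] [57.6 81.2] 89.4 x1,99 [-0.0801 -0.0024]
   clip x [-0.0506 -0.0399 -0.0157] y [-0.0178  0.0001  0.023 ] z [0.0604 0.0626 0.067 ] 163
top bin deck x [-0.1087 -0.0114] y [-0.0347  0.0266] z [-0.0003  0.0538] 230
   tall part [-45.3  -2. ] [57.2 74.6] 89.6 x1,99 [-0.0807 -0.0103]
   clip x [-0.0488 -0.0375 -0.0211] y [-0.0207 -0.0005  0.0189] z [0.0588 0.0628 0.0671] 199
```

{"op": "drive_tool", "data": {"motion": [[0, 0, 0, -0.03, 0], [0, 0, 0, -0.05, 0], [0, 0, 0, -0.05, 0], [0, -0.05, 0, 0, 0], [0, -0.05, 0, 0, 0], [0, -0.05, 0, 0, 0], [0, 0, 0, 0, 0]]}}

```text
time_s: 15.8
tcp_pos: [0.586, -0.0005, 0.2883]
tcp_rot: [2.443, 1.97, -0.004]
force: [0.6, 1.3, -0.5]
gripper_width: 0.001
grip_force: 0.0
```

```bash
python3 st.py 9
```

```text
scene bin deck x [-0.1107 -0.0036] y [-0.0298  0.027 ] z [0.0046 0.0519] 627
   tall part [-41.1  -1. ] [57.5 89.6] 89.8 x1,99 [-0.0826  0.0006]
   clip x [-0.0502 -0.0248  0.0034] y [-0.0178 -0.0014  0.0104] z [0.0604 0.0625 0.0659] 220
top bin deck x [-0.0871 -0.0831] y [0.0252 0.0262] z [0.0382 0.0404] 3
```

View pics/scene9.png

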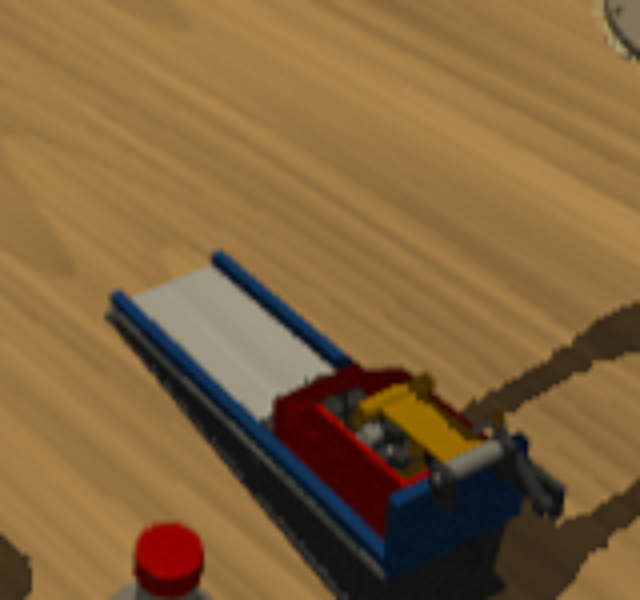

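The clip lies shut over the bin's back wall, its bar at about (358,250) in the full frame. The bin is home and the arm is clear.

```bash
python3 -c "
from cell import ctrl
print(ctrl.close_job())"
```

```text
the job is handed in; nothing more can be done
None
```

I set the bin on the low end of the ramp, released it, pushed it up against the stop and snapped the clip shut over its back wall; I touched none of the bystanders, and handed the job in at about 16 s with the arm clear.

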